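Swap drying capsules in the bedside warm-air dryer

TASK

Slide the tray out from under the hood of the bedside dryer, keeping it in its rails; stand each dried capsule (orange cap) from it upright in the middle well of a white porcelain saucer, one to a saucer, and each damp capsule (green cap) that waits on the nightstand upright in a ring of the tray, one to a ring. Then slide the tray fully home under the hood again, and only after that press the blue start button on the hood fully down and let it spring back. Leave the spectacle case and the drinking glass where they are.

Things in the scene. Friction and masses are not known exactly. Their poses are not given: they have to be found in the camera images.
- dock: Fixed white dryer dock, 106 mm wide (its x). Origin on the table under the middle of the hood's mouth; y points into the hood, the way the tray slides home; z up. Its deck, 8 mm above the table, runs from y = -306 to 200 mm between guide rails 82 mm apart inside, tops 22 mm above the table. A low stop (top 15 mm above the table) closes its outer end at y = -300 mm.
- mouth (a point): Middle of the roof's lower edge at the hood's mouth (dock y = -3 mm), 101 mm above the table. The hood covers dock y = -3 to 203 mm over the full width of the dock: side walls with clear windows, end wall with inner face at y = 192 mm, roof from 101 to 123 mm above the table; open only at the mouth.
- tray: Loose black tray that slides on the deck between the rails: 76 mm wide (x), 264 mm long (y, towards the hood), floor 5 mm thick; origin at the centre of its underside. Home against the end wall its origin is at dock y = 60 mm; drawn out to the outer stop, at -168 mm. 0.28 to 0.46 kg; sliding takes 2 to 6 N. It starts nearly home, one or two dried capsules in its rings.
- grip (a point): Upper middle of the tray's upright orange grip, a block 14 mm thick (tray x), 24 mm wide (tray y) and 60 mm tall, its top 65 mm above the tray's underside; this point is 45 mm above the underside and at tray y = -118 mm. The grip stays outside the hood when the tray is home.
- cup1 (a point): Centre of ring 1 of the tray at its upper edge, 17 mm above the tray's underside, at tray y = -27 mm. 40 mm bore, 48 mm outside, 12 mm tall; a capsule's round bottom sinks 10 mm into it, its centre then 25 mm above this point. With the tray drawn out to its outer stop this point is 192 mm outside the mouth.
- cup2 (a point): Centre of ring 2 of the tray at its upper edge, 17 mm above the tray's underside, at tray y = 35 mm. 40 mm bore, 48 mm outside, 12 mm tall; a capsule's round bottom sinks 10 mm into it, its centre then 25 mm above this point. With the tray drawn out to its outer stop this point is 130 mm outside the mouth.
- cup3 (a point): Centre of ring 3 of the tray at its upper edge, 17 mm above the tray's underside, at tray y = 97 mm. 40 mm bore, 48 mm outside, 12 mm tall; a capsule's round bottom sinks 10 mm into it, its centre then 25 mm above this point. With the tray drawn out to its outer stop this point is 68 mm outside the mouth.
- dry1_mid (a point): Dried capsule, orange twist cap, at first in ring 1 of the tray; one or two of dry1 to dry3 are there. This point is its centre, 35 mm above its underside; z is its axis, up when standing. 70 mm tall; pale body 50 mm across, its bottom rounded (19 mm radius around a 12 mm foot); cap 48 mm across, the top 23 mm. 80 to 130 g, weighted low: let go on a level surface it rights itself.
- dry2_mid (a point): Dried capsule, orange twist cap, at first in ring 2 of the tray; one or two of dry1 to dry3 are there. This point is its centre, 35 mm above its underside; z is its axis, up when standing. 70 mm tall; pale body 50 mm across, its bottom rounded (19 mm radius around a 12 mm foot); cap 48 mm across, the top 23 mm. 80 to 130 g, weighted low: let go on a level surface it rights itself.
- dry3_mid (a point): Dried capsule, orange twist cap, at first in ring 3 of the tray; one or two of dry1 to dry3 are there. This point is its centre, 35 mm above its underside; z is its axis, up when standing. 70 mm tall; pale body 50 mm across, its bottom rounded (19 mm radius around a 12 mm foot); cap 48 mm across, the top 23 mm. 80 to 130 g, weighted low: let go on a level surface it rights itself.
- damp1_mid (a point): Damp capsule, green twist cap, at first standing on the table; two or three of damp1 to damp3 are there. This point is its centre, 35 mm above its underside; z is its axis, up when standing. 70 mm tall; pale body 50 mm across, its bottom rounded (19 mm radius around a 12 mm foot); cap 48 mm across, the top 23 mm. 80 to 130 g, weighted low: let go on a level surface it rights itself.
- damp2_mid (a point): Damp capsule, green twist cap, at first standing on the table; two or three of damp1 to damp3 are there. This point is its centre, 35 mm above its underside; z is its axis, up when standing. 70 mm tall; pale body 50 mm across, its bottom rounded (19 mm radius around a 12 mm foot); cap 48 mm across, the top 23 mm. 80 to 130 g, weighted low: let go on a level surface it rights itself.
- damp3_mid (a point): Damp capsule, green twist cap, at first standing on the table; two or three of damp1 to damp3 are there. This point is its centre, 35 mm above its underside; z is its axis, up when standing. 70 mm tall; pale body 50 mm across, its bottom rounded (19 mm radius around a 12 mm foot); cap 48 mm across, the top 23 mm. 80 to 130 g, weighted low: let go on a level surface it rights itself.
- well1 (a point): Centre of the floor of the round well in the middle of a white porcelain saucer, 6 mm above its underside. The well has a 42 mm bore inside a lip 5 mm high; a capsule standing in it rests on the well's floor, its centre 35 mm above this point. There are two such saucers, loose, 116 mm across, rim 18 mm high, 0.2 kg.
- well2 (a point): Centre of the floor of the round well in the middle of a white porcelain saucer, 6 mm above its underside. The well has a 42 mm bore inside a lip 5 mm high; a capsule standing in it rests on the well's floor, its centre 35 mm above this point. There are two such saucers, loose, 116 mm across, rim 18 mm high, 0.2 kg.
- start (a joint): Travel of the blue start button, 0 up to 0.006 m fully down; spring-loaded, about 1.5 N to start and 5 N fully down.
- start_top (a point): Centre of the top face of the start button, 30 mm across, on the roof of the hood, 62 mm inward from the mouth; it is pressed straight down; when up it stands 22 mm above the roof, in a grey collar 46 mm across and 12 mm high.
- spectacle_case: Bystander: closed stainless steel spectacle case, 165 x 62 x 34 mm, lying on the nightstand; origin under its centre, x along its length.
- glass: Bystander: drinking glass, 68 mm across, 110 mm tall; origin under its centre.

How it is judged (in metres and radians):
On the way, in this order (a step that is already met when the one before it is completed fails the run):
1. the tray is fully home under the hood with every damp capsule standing in a ring of it (y of cup2 in the frame of dock above 0.086 m and ((horizontal distance between damp1_mid and cup1 below 0.008 m and z of damp1_mid in the frame of cup1 between 0.021 and 0.033 m) or (horizontal distance between damp1_mid and cup2 below 0.008 m and z of damp1_mid in the frame of cup2 between 0.021 and 0.033 m) or (horizontal distance between damp1_mid and cup3 below 0.008 m and z of damp1_mid in the frame of cup3 between 0.021 and 0.033 m)) and angle between each of damp1_mid, damp2_mid, damp3_mid's own z axis and vertical below 0.2 rad and ((horizontal distance between damp2_mid and cup1 below 0.008 m and z of damp2_mid in the frame of cup1 between 0.021 and 0.033 m) or (horizontal distance between damp2_mid and cup2 below 0.008 m and z of damp2_mid in the frame of cup2 between 0.021 and 0.033 m) or (horizontal distance between damp2_mid and cup3 below 0.008 m and z of damp2_mid in the frame of cup3 between 0.021 and 0.033 m)) and ((horizontal distance between damp3_mid and cup1 below 0.008 m and z of damp3_mid in the frame of cup1 between 0.021 and 0.033 m) or (horizontal distance between damp3_mid and cup2 below 0.008 m and z of damp3_mid in the frame of cup2 between 0.021 and 0.033 m) or (horizontal distance between damp3_mid and cup3 below 0.008 m and z of damp3_mid in the frame of cup3 between 0.021 and 0.033 m))), for 0.2 s.
2. after that the start button is pressed fully down (value of joint start above 0.005 m), for 0.05 s.
3. the start button has sprung back (value of joint start below 0.0015 m), for 0.2 s.
At the end, for the whole second after the job is handed in: Tray at rest fully home (within 9 mm of its stop); every damp capsule upright (0.2 rad) and sunk in a ring of it (within 8 mm of the ring's centre); every dried capsule upright (0.2 rad) in a saucer's well (within 11 mm of its centre); saucers level, button up (all of step 1 and ((horizontal distance between dry1_mid and well1 below 0.011 m and z of dry1_mid in the frame of well1 between 0.028 and 0.041 m) or (horizontal distance between dry1_mid and well2 below 0.011 m and z of dry1_mid in the frame of well2 between 0.028 and 0.041 m)) and angle between each of dry1_mid, dry2_mid, dry3_mid's own z axis and vertical below 0.2 rad and ((horizontal distance between dry2_mid and well1 below 0.011 m and z of dry2_mid in the frame of well1 between 0.028 and 0.041 m) or (horizontal distance between dry2_mid and well2 below 0.011 m and z of dry2_mid in the frame of well2 between 0.028 and 0.041 m)) and ((horizontal distance between dry3_mid and well1 below 0.011 m and z of dry3_mid in the frame of well1 between 0.028 and 0.041 m) or (horizontal distance between dry3_mid and well2 below 0.011 m and z of dry3_mid in the frame of well2 between 0.028 and 0.041 m)) and angle between each of well1, well2's own z axis and vertical below 0.1 rad and value of joint start below 0.0015 m and linear speed of tray below 0.02 m/s); the robot touches nothing.
It fails at once if the tray is lifted out of its rails (z of tray in the frame of dock above 0.03 m).
It fails at once if a bystander is moved more than 30 mm (distance of any of spectacle_case, glass from where it was at the start of the episode above 0.03 m).
Of dry1, dry2, dry3 only 1 to 2 are there at a start; the rules pass over those that are not, and their reading is None.
Of damp1, damp2, damp3 only 2 to 3 are there at a start; the rules pass over those that are not, and their reading is None.
At some moment in a run one of damp1, damp2, damp3, saucer1, saucer2 may be knocked a few centimetres aside while the robot is not near it.
Once in a run the grip may slacken for a moment while it holds something.
It also fails if it takes over 210 s, if anything falls off the work surface, if the arm or the gripper's body presses on something with over 40 N, if the wrist force passes 120 N, or if a joint passes its speed limit or range.

ROBOT

A 6-joint arm with a two-finger parallel gripper is mounted at the origin on the work surface. World frame = base frame: x ahead of the robot, y to its left, z up, the work surface at z = 0. Lengths are in mm, angles in rad, forces in N, time in s.
With the tool pointing down it reaches from about 300 to 750 mm from the base axis. Payload 8.5 kg.
Tool frame: the origin (TCP) lies midway between the tips of the shut fingers; the grasp point (between the pads) lies 19 mm behind it (bot.grip_depth is the distance from the TCP to the grasp point, in mm); z points along the fingers, y is the line along which they close (so a half turn about z gives the same grasp; the last joint's range is limited). The gripper opens to 88 mm and grips with 3 to 60 N. Pads are 18 mm wide; open, the fingers measure 123 mm over their backs; the gripper's body (75 mm by 187 mm) begins 45 mm behind the grasp point.
Start: joints at [1.036, 0.381, 1.297, -0, 1.464, -0.215], TCP at [172.898, 522.098, 209.748] pointing down, gripper open.
Joint ranges: [-3.11, 3.11], [-0.89, 2.33], [0.22, 2.48], [-1.42, 4.56], [0.17, 2.85], [-2.88, 2.88]. Speed limits (rad/s): [2.39, 2.39, 3.14, 3.14, 3.14, 3.14].

INTERFACE

Orientations are given as a rotation vector (axis times angle).
In Python, from rig import bot gives the robot as it stands.
- The arm moves only by the tool jog_arm, never from a script. Its argument "moves" is a list of rows, each a list of 3 entries, a list of its own where there are three numbers: the opening in per cent of the stroke, from 0 (shut) to 100 (fully open), then the shift along the tool's x, y, z in mm, then the turn, a rotation vector about the tool's x, y, z in rad. A call has 1 to 20 rows; each row shifts and turns the commanded pose from where the row before left it, along the tool's axes as they then stand; what a row does not reach is not made up. A row lasts 1/8 s, in which the tool goes at most 62.5 mm and 10.7 degrees, less where a joint would pass 70% of its speed; a pose out of reach is approached as far as the arm can. A call is refused whole if a number of a shift passes 62.5 or a number of a turn 0.188, either way. A call with a gripper value outside its range is refused whole. The fingers move at their own pace and stop on an object; "force" is the grip in N (left out, the last holds). Time passes only in rows, so rows that do not move let the fingers close. It gives the time, the measured TCP pose, the force, the opening and the grip force at its end, in the units of the state.
- bot.read_state(): the state, without advancing time (a new reading comes with each control period).
- bot.grab_frame(name): name is "scene" or "top" or "wrist"; returns a dict with "image" (480x640x3 uint8, red, green, blue), "range_z" (480x640 float32, mm along the optical axis (not along the pixel's ray), 0 where there is no reading), "intrinsics" (3x3 intrinsics, pixels), "dist_coeffs" ([k1, k2, p1, p2, k3] as OpenCV has them; the pictures are not rectified), "R" (3x3) and "t" (3): a world point X has camera coordinates R X + t; the wrist camera has in their place "hand_eye" (4x4, takes a point from camera to tool coordinates, whose origin is the TCP and whose axes are the flange's). Camera axes: x right, y down, z forward; pixel columns grow to the right and rows downward; lengths in mm; the calibration is good to about 2 mm. A picture is of the moment at which its call begins: read the wrist's pose just before it.
- bot.job_done(): hands the job in; it is judged then, once.
The state is a dict: "time_s": time; "joint_positions": joint angles; "qd": joint speeds; "tau": joint torques, N m; "eef_pos": TCP position; "tcp_rot": TCP orientation; "wrist_force": force on the tool from outside, world axes, zero at the start; "moment": the same for the moment, N m; "grip_width": finger opening in mm; "grip_force": force on a finger pad.
Only numpy, scipy, OpenCV 4.12 (cv2) and the standard library are available. Lean on these libraries where they do the work, as an engineer would, in place of code of your own. Each camera call takes 0.05 s, during which the arm holds its last target. There are 200 camera calls.

## Working session

There is one attempt and no reset: what is moved stays moved. The work goes in short steps, Python scripts to look and compute and a tool call to move; the robot and the scene stay as the last step left them, time stands still between calls to the robot, and variables do not carry over. Pictures are saved under pics/ and viewed, at most 14 in all, crops included, and the job is handed in when it is done.

Besides the shell and the picture viewer there is one more tool, called after "Call:" as a command line: name --argument value ..., lists and objects as JSON in quotes. jog_arm: Moves the arm, as the interface text tells. Its arguments: {"type":"object","properties":{"moves":{"type":"array"},"force":{"type":"number"}},"required":["moves"]}

```bash
mkdir -p pics; ls; cat > h.py <<'E'
import numpy as np, cv2
from scipy.spatial.transform import Rotation as Ro
from rig import bot
def grab(n):
    s=bot.read_state(); f=bot.grab_frame(n)
    if n=='wrist':
        H=np.array(f['hand_eye']); T=np.eye(4); T[:3,:3]=Ro.from_rotvec(s['tcp_rot']).as_matrix(); T[:3,3]=s['eef_pos']
        f['C']=T@H
    else:
        M=np.eye(4); M[:3,:3]=f['R']; M[:3,3]=np.ravel(f['t']); f['C']=np.linalg.inv(M)
    return f
def cloud(f):
    h,w=f['range_z'].shape
    uv=np.stack(np.meshgrid(np.arange(w),np.arange(h)),-1).reshape(-1,1,2).astype(np.float64)
    n=cv2.undistortPoints(uv,np.array(f['intrinsics']),np.array(f['dist_coeffs'])).reshape(h,w,2)
    z=f['range_z'][...,None].astype(float)
    P=np.concatenate([n*z,z],-1)@f['C'][:3,:3].T+f['C'][:3,3]
    P[f['range_z']<=0]=np.nan
    return P
def save(f,n): cv2.imwrite('pics/'+n+'.png',f['image'][...,::-1])
def blobs(f,lo,hi,P,amin=60):
    m=cv2.inRange(cv2.cvtColor(f['image'],cv2.COLOR_RGB2HSV),lo,hi)
    k,l,st,c=cv2.connectedComponentsWithStats(m)
    for i in range(1,k):
        if st[i,4]>=amin:
            q=P[l==i]; q=q[~np.isnan(q[:,0])]
            if len(q)==0: continue
            zt=np.percentile(q[:,2],95); t=q[q[:,2]>zt-4]
            yield st[i,4],c[i].round(),zt.round(1),((t.max(0)+t.min(0))/2)[:2].round(1),np.median(t,0)[:2].round(1),np.ptp(t,axis=0)[:2].round()
E
python3 - <<'E'
from h import *
for n in('top','scene'):
    f=grab(n);save(f,n+'0');P=cloud(f);print(n,f['C'][:3,3].round())
    for nm,lo,hi in(('or',(5,120,80),(22,255,255)),('gr',(40,80,40),(85,255,255)),('bl',(95,120,60),(130,255,255))):
        for b in blobs(f,lo,hi,P):print(nm,*b)
print(bot.read_state())
E
```

```text
pics
top [ 382.   42. 1243.]
or 4038 [552.  52.] -384.8 [1242.  -770.7] [1248.8 -774.7] [416.  45.]
or 71 [549. 125.] 87.1 [ 824.1 -487.8] [ 824.3 -484.7] [10. 41.]
or 66 [551. 134.] 86.7 [ 803.7 -492.2] [ 803.4 -492.4] [ 8. 40.]
or 65 [552. 143.] 86.4 [ 781.4 -493.9] [ 781.2 -496.9] [11. 40.]
or 66 [553. 152.] 86.5 [ 758.8 -495.9] [ 760.3 -497.2] [ 9. 42.]
or 119 [312. 217.] 76.2 [604.6  46.6] [605.7  46.5] [12. 22.]
gr 83 [165. 125.] 88.2 [794.8 379.8] [797.6 378.3] [25. 39.]
gr 287 [142. 137.] 89.6 [767.  437.5] [764.5 428.7] [ 63. 158.]
gr 345 [134. 165.] 88.9 [705.5 442.3] [702.  441.7] [ 48. 109.]
gr 152 [101. 167.] 89.7 [698.  514.2] [695.  510.2] [46. 77.]
gr 305 [185. 281.] 73.3 [454.2 318.6] [452.5 315.6] [45. 47.]
gr 305 [516. 289.] 73.8 [ 451.1 -406. ] [ 451.4 -402.9] [48. 45.]
bl 102 [512. 120.] 91.3 [ 829.2 -402.2] [ 829.7 -406. ] [13. 47.]
bl 101 [514. 129.] 91.4 [ 809.8 -403.7] [ 809.8 -404. ] [13. 47.]
bl 106 [515. 137.] 91.5 [ 789.9 -404.7] [ 790.5 -407.1] [11. 47.]
bl 107 [516. 146.] 91.8 [ 770.7 -405.3] [ 770.9 -401.8] [13. 48.]
bl 109 [517. 155.] 90.3 [ 750.1 -40
[... 1943 characters left out ...]
-399.1] [13. 47.]
{'time_s': 0.1, 'joint_positions': array([ 1.03566913e+00,  3.81146749e-01,  1.29811861e+00, -2.70266691e-05,
        1.46361822e+00, -2.15290595e-01]), 'qd': array([-0.00039895, -0.0008005 , -0.00388717,  0.00063231, -0.00097857,
       -0.00010445]), 'tau': array([ 2.84149573e-03, -4.38650036e+01, -2.24909019e+01,  7.13600940e-02,
        3.43051774e-02, -4.37048379e-05]), 'eef_pos': array([172.78656601, 521.8627604 , 209.21218849]), 'tcp_rot': array([-5.00183574e-01, -3.10106465e+00,  1.90191401e-03]), 'wrist_force': array([-0.47289357, -0.42060212,  0.06827578]), 'moment': array([-0.03183467,  0.0128499 ,  0.02247984]), 'grip_force': 0.0, 'grip_width': 88.1091487847345}
```

View pics/top0.png

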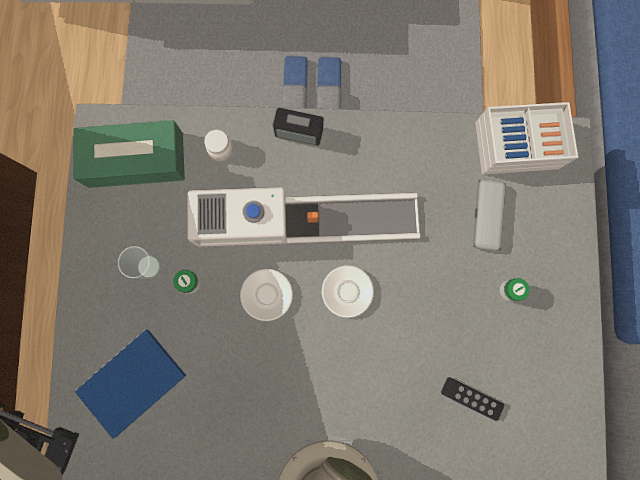

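View pics/scene0.png

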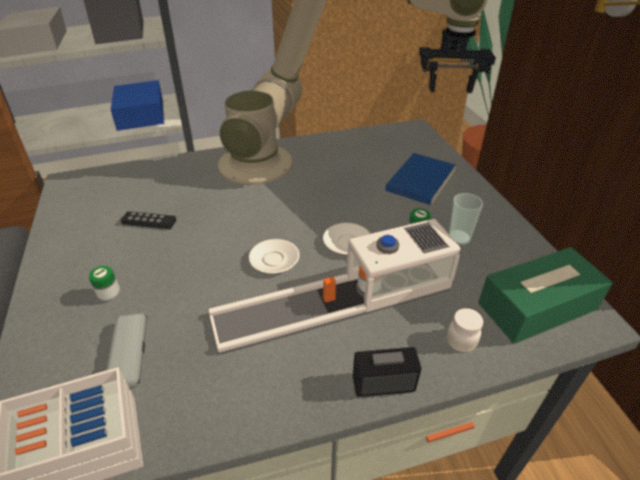

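Top: hood with button (253,210), grip (312,217), rails leading right to (420,217); saucers (267,294) and (347,292); damp capsules (185,281) and (516,289); glass (135,262), case (489,214). Scene confirms that only two damp capsules are present. Now the dock axis and the saucers.

```bash
cat >> h.py <<'E'
def saucers(f,P,z0=12,z1=24,win=(330,530,-200,260),seeds=None):
    out=[]
    for s in seeds:
        d=np.hypot(P[...,0]-s[0],P[...,1]-s[1])
        q=P[(d<75)&(P[...,2]>z0)&(P[...,2]<z1)][:,:2]
        c,r=cv2.minEnclosingCircle(q.astype(np.float32)); out.append((np.round(c,1),round(r,1),len(q)))
    return out
def pose():
    s=bot.read_state();M=Ro.from_rotvec(s['tcp_rot']).as_matrix();return np.array(s['eef_pos']),M
def go(target,ax):  # target TCP mm, ax = wanted tool y dir angle (rad, world)
    p,M=pose(); yaw=np.arctan2(M[1,1],M[0,1]); 
    Mt=np.array([[-np.sin(ax),np.cos(ax),0],[np.cos(ax)*1,np.sin(ax),0],[0,0,-1]])
    print('pos',p.round(1),'turn(tool z)',round(yaw-ax,3),'shift now',(M.T@(target-p)).round(1),'shift after turn',(Mt.T@(target-p)).round(1),'tilt',(Mt.T@M)[:,2].round(3))
E
python3 - <<'E'
from h import *
for n in('top','scene'):
    f=grab(n);P=cloud(f);X,Y,Z=np.moveaxis(P,-1,0)
    # rails
    with np.errstate(invalid='ignore'):
        for lo,hi in((540,580),(620,680)):
            q=P[(Z>17)&(Z<27)&(X>lo)&(X<hi)&(Y>-160)&(Y<60)]
            a=np.polyfit(q[:,1],q[:,0],1);print(n,'rail',len(q),a.round(4),'x@0',a[1].round(1),'spread',np.std(q[:,0]-np.polyval(a,q[:,1])).round(1))
        q=P[(Z>116)&(Z<130)&(X>520)&(X<680)&(Y>60)&(Y<350)]
        r=cv2.minAreaRect(q[:,:2].astype(np.float32));print('roof',r, np.median(q[:,2]))
        q=P[(Z>11)&(Z<27)&(X>570)&(X<640)&(Y>-260)&(Y<-150)];print('end',q[:,1].min(),np.median(q,0))
    if n=='top':seeds=[P[294,267,:2],P[292,347,:2]]
    print(seeds,saucers(f,P,seeds=seeds))
print(grab('wrist')['C'][:3,3]-pose()[0],pose()[1].round(3))
go(np.array([605.5,46.5,120]),0)
E
```

```text
top rail 501 [-5.710000e-02  5.613485e+02] x@0 561.3 spread 3.8
top rail 522 [-9.070000e-02  6.522945e+02] x@0 652.3 spread 6.4
roof ((596.028076171875, 207.39222717285156), (107.15556335449219, 205.18321228027344), 3.363163948059082) 123.63330616438463
end -199.15288447669445 [ 597.58683331 -184.65176066   15.24853277]
[array([432.10931353, 144.47920398]), array([440.71110694, -36.91087238])] [(array([431.1, 146.9]), 58.0, 958), (array([443. , -35.4]), 58.1, 966)]
scene rail 494 [-6.550000e-02  5.628856e+02] x@0 562.9 spread 3.6
scene rail 654 [-7.85000e-02  6.55317e+02] x@0 655.3 spread 5.8
roof ((596.4232788085938, 206.50274658203125), (108.34169006347656, 206.32740783691406), 3.5944161415100098) 122.87340184199246
end -199.9797173269344 [ 577.79546851 -186.43660926   16.30206309]
[array([432.10931353, 144.47920398]), array([440.71110694, -36.91087238])] [(array([430.9, 146.2]), 59.3, 368), (array([443.2, -35.1]), 60.1, 547)]
[-74.93753631  24.08731103 174.99145981] [[-0.949  0.314 -0.   ]
 [ 0.314  0.949 -0.001]
 [ 0.    -0.001 -1.   ]]
pos [172.9 522.  209.5] turn(tool z) 1.251 shift now [-560.2 -315.3   89.6] shift after turn [-475.5  432.6   89.5] tilt [-0.001 -0.     1.   ]
```

Call:
jog_arm --moves '[[50, [0, 0, 0], [0, 0, 0.17]], [50, [0, 0, 0], [0, 0, 0.17]], [50, [0, 0, 0], [0, 0, 0.17]], [50, [0, 0, 0], [0, 0, 0.17]], [50, [0, 0, 0], [0, 0, 0.17]], [50, [0, 0, 0], [0, 0, 0.17]], [50, [0, 0, 0], [0, 0, 0.171]], [50, [-38.5, 31, 4]], [50, [-38.5, 31, 4], [0, 0, 0]], [50, [-38.5, 31, 4], [0, 0, 0]], [50, [-38.5, 31, 4], [0, 0, 0]], [50, [-38.5, 31, 4], [0, 0, 0]], [50, [-38.5, 31, 4], [0, 0, 0]], [50, [-38.5, 31, 4], [0, 0, 0]], [50, [-38.5, 31, 4], [0, 0, 0]], [50, [-38.5, 31, 4], [0, 0, 0]], [50, [-38.5, 31, 4], [0, 0, 0]], [50, [-38.5, 31, 4], [0, 0, 0]], [50, [-38.5, 31, 4], [0, 0, 0]], [50, [-38.5, 31, 4], [0, 0, 0]]]' --force 35

```text
schema error: expected 3 entries
```

Call:
jog_arm --moves '[[50, [0, 0, 0], [0, 0, 0.17]], [50, [0, 0, 0], [0, 0, 0.17]], [50, [0, 0, 0], [0, 0, 0.17]], [50, [0, 0, 0], [0, 0, 0.17]], [50, [0, 0, 0], [0, 0, 0.17]], [50, [0, 0, 0], [0, 0, 0.17]], [50, [0, 0, 0], [0, 0, 0.171]], [50, [-38.5, 31, 4], [0, 0, 0]], [50, [-38.5, 31, 4], [0, 0, 0]], [50, [-38.5, 31, 4], [0, 0, 0]], [50, [-38.5, 31, 4], [0, 0, 0]], [50, [-38.5, 31, 4], [0, 0, 0]], [50, [-38.5, 31, 4], [0, 0, 0]], [50, [-38.5, 31, 4], [0, 0, 0]], [50, [-38.5, 31, 4], [0, 0, 0]], [50, [-38.5, 31, 4], [0, 0, 0]], [50, [-38.5, 31, 4], [0, 0, 0]], [50, [-38.5, 31, 4], [0, 0, 0]], [50, [-38.5, 31, 4], [0, 0, 0]], [50, [-38.5, 31, 4], [0, 0, 0]]]' --force 35

```text
time_s: 2.75
eef_pos: [606.1, 45.3, 157.5]
tcp_rot: [-2.154, -2.287, 0.0]
wrist_force: [0.7, 0.9, 0.0]
grip_width: 43.7
grip_force: 0.0
```

```bash
python3 - <<'E'
from h import *
f=grab('wrist');save(f,'w1');P=cloud(f)
for b in blobs(f,(5,120,80),(22,255,255),P):print('or',*b)
for b in blobs(f,(95,120,60),(130,255,255),P):print('bl',*b)
go(np.array([605.9,46.5,34]),0.06)
E
```

```text
or 996 [318. 214.] 73.8 [605.2  47.5] [605.2  48. ] [15. 23.]
or 1207 [172. 399.] 272.2 [576.7  66.1] [576.8  67. ] [ 3. 14.]
or 1173 [470. 400.] 272.0 [634.7  68.8] [634.2  70.1] [ 3. 14.]
or 202 [628. 372.] 262.6 [663.6  77.6] [668.   74.3] [13.  8.]
or 7677 [438. 469.] 279.0 [617.9  62.7] [625.8  63.3] [83.  8.]
bl 1163 [316.  10.] 146.2 [598.1 160. ] [598.3 160.4] [26.  9.]
pos [609.1  40.8 156.4] turn(tool z) -0.004 shift now [  6.1  -3.  122.4] shift after turn [  5.9  -2.9 122.4] tilt [-0.002  0.001  1.   ]
```

Call:
jog_arm --moves '[[50, [3, -2, 30], [0, 0, 0]], [50, [3, -1, 30], [0, 0, 0]], [50, [0, 0, 0], [0, 0, 0]], [50, [0, 0, 0], [0, 0, 0]]]'

```text
time_s: 3.3
eef_pos: [602.4, 52.5, 98.9]
tcp_rot: [2.153, 2.286, 0.002]
wrist_force: [-1.0, 0.5, 0.9]
grip_width: 43.8
grip_force: 0.0
```

```bash
python3 - <<'E'
from h import *
go(np.array([605.4,47.2,34]),0.06)
E
```

```text
pos [602.4  52.5  98.9] turn(tool z) 0.0 shift now [-5.5  2.6 65. ] shift after turn [-5.5  2.7 64.9] tilt [-0.     0.002  1.   ]
```

Call:
jog_arm --moves '[[50, [-5.5, 2.6, 5], [0, 0, 0]], [50, [0, 0, 20], [0, 0, 0]], [50, [0, 0, 20], [0, 0, 0]], [50, [0, 0, 20], [0, 0, 0]], [50, [0, 0, 0], [0, 0, 0]], [0, [0, 0, 0], [0, 0, 0]], [0, [0, 0, 0], [0, 0, 0]], [0, [0, 0, 0], [0, 0, 0]], [0, [0, 0, 0], [0, 0, 0]], [0, [-3, 0, 0], [0, 0, 0]], [0, [-6, 0, 0], [0, 0, 0]], [0, [-9, 0, 0], [0, 0, 0]], [0, [0, 0, 0], [0, 0, 0]]]' --force 35

```text
time_s: 4.92
eef_pos: [606.2, 29.1, 33.3]
tcp_rot: [2.154, 2.286, 0.001]
wrist_force: [-0.1, 0.8, 5.1]
grip_width: 13.5
grip_force: 35.0
```

Call:
jog_arm --moves '[[0, [-8, 0, 0], [0, 0, 0]], [0, [-12, 0, 0], [0, 0, 0]], [0, [-14, 0, 0], [0, 0, 0]], [0, [-14, 0, 0], [0, 0, 0]], [0, [-14, 0, 0], [0, 0, 0]], [0, [-14, 0, 0], [0, 0, 0]], [0, [-14, 0, 0], [0, 0, 0]], [0, [-14, 0, 0], [0, 0, 0]], [0, [-14, 0, 0], [0, 0, 0]], [0, [-14, 0, 0], [0, 0, 0]], [0, [-14, 0, 0], [0, 0, 0]], [0, [-14, 0, 0], [0, 0, 0]], [0, [-14, 0, 0], [0, 0, 0]], [0, [-12, 0, 0], [0, 0, 0]], [0, [-8, 0, 0], [0, 0, 0]], [0, [-4, 0, 0], [0, 0, 0]], [0, [-3, 0, 0], [0, 0, 0]], [0, [0, 0, 0], [0, 0, 0]], [0, [0, 0, 0], [0, 0, 0]]]'

```text
time_s: 7.3
eef_pos: [617.8, -171.1, 32.7]
tcp_rot: [-2.153, -2.287, -0.0]
wrist_force: [-0.6, 3.9, 2.0]
grip_width: 13.7
grip_force: 35.0
```

```bash
python3 - <<'E'
from h import *
s=bot.read_state();print(s['eef_pos'],s['wrist_force'],s['grip_width'])
f=grab('top');P=cloud(f);save(f,'top1')
for b in blobs(f,(3,120,80),(22,255,255),P):
    if b[3][0]<740:print('or',*b)
for b in blobs(f,(40,80,40),(85,255,255),P):print('gr',*b)
E
```

```text
[ 617.79234538 -171.05079992   32.65326969] [-0.59683625  3.85184975  2.01141725] 13.658775826269675
or 305 [369. 212.] 86.9 [612.5 -78.2] [613.3 -77.3] [47. 46.]
gr 353 [152. 137.] 89.2 [769.4 414.4] [767.  402.9] [ 64. 117.]
gr 147 [103. 163.] 89.7 [716.2 513.9] [708.1 510.7] [72. 53.]
gr 288 [131. 165.] 89.1 [704.5 443.9] [705.3 446.2] [50. 87.]
gr 305 [185. 281.] 73.6 [454.1 319.1] [455.3 315.5] [45. 48.]
gr 304 [516. 289.] 74.0 [ 450.  -406.4] [ 450.6 -408.4] [46. 45.]
```

View pics/top1.png

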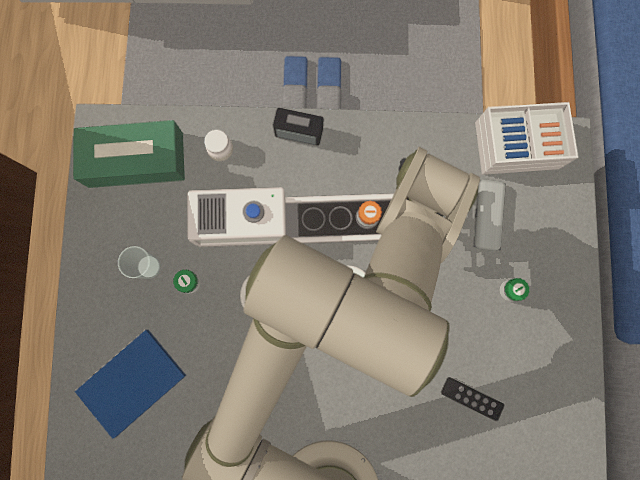

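Call:
jog_arm --moves '[[50, [0, 0, 0], [0, 0, 0]], [50, [0, 0, 0], [0, 0, 0]], [50, [0, 0, -20], [0, 0, 0]], [50, [0, 0, -40], [0, 0, 0]], [80, [0, 0, -50], [0, 0, 0]], [80, [0, 0, -20], [0, 0, 0]], [80, [30, 0, 0], [0, 0, 0]], [80, [40, 0, 0], [0, 0, 0]], [80, [21, 0, 0], [0, 0, 0]], [80, [0, 0, 0], [0, 0, 0]], [80, [0, 0, 0], [0, 0, 0]], [80, [0, 0, 0], [0, 0, 0]]]'

```text
time_s: 8.85
eef_pos: [612.5, -81.8, 162.6]
tcp_rot: [2.155, 2.286, -0.0]
wrist_force: [-0.2, 0.4, -0.4]
grip_width: 70.5
grip_force: 0.0
```

```bash
python3 - <<'E'
from h import *
f=grab('wrist');save(f,'w2');P=cloud(f)
for b in blobs(f,(3,120,80),(22,255,255),P):
    if b[2]<140: print('or',*b)
f=grab('top');P=cloud(f)
for b in blobs(f,(3,120,80),(22,255,255),P):
    if b[3][0]<740:print('top or',*b)
go(np.array([612.5,-79,38]),0.06)
E
```

```text
or 3315 [321. 217.] 83.9 [613.1 -78.2] [612.7 -75.3] [49. 49.]
or 218 [321. 223.] 87.0 [613.3 -78.3] [613.3 -78.1] [ 5. 20.]
or 1070 [321. 318.] 73.5 [ 618.5 -168.4] [ 618.4 -167.3] [14. 24.]
pos [612.5 -81.5 162.6] turn(tool z) -0.001 shift now [  2.5   0.2 124.6] shift after turn [  2.5   0.2 124.6] tilt [-0. -0.  1.]
```

View pics/w2.png

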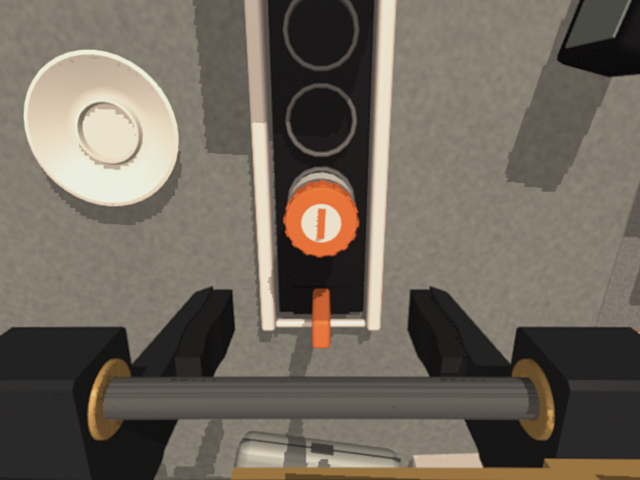

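Call:
jog_arm --moves '[[80, [3, 0.5, 20], [0, 0, 0]], [80, [0, 0, 40], [0, 0, 0]], [80, [0, 0, 40], [0, 0, 0]], [80, [0, 0, 28], [0, 0, 0]], [80, [0, 0, 0], [0, 0, 0]], [80, [0, 0, 0], [0, 0, 0]], [0, [0, 0, 0], [0, 0, 0]], [0, [0, 0, 0], [0, 0, 0]], [0, [0, 0, 0], [0, 0, 0]], [0, [0, 0, 0], [0, 0, 0]], [0, [0, 0, -10], [0, 0, 0]], [0, [0, 0, -20], [0, 0, 0]], [0, [0, 0, -30], [0, 0, 0]], [0, [0, 0, -30], [0, 0, 0]], [0, [0, 0, 0], [0, 0, 0]], [0, [0, 0, 0], [0, 0, 0]]]' --force 20

```text
time_s: 10.95
eef_pos: [612.2, -77.4, 123.7]
tcp_rot: [-2.153, -2.286, 0.001]
wrist_force: [-1.1, 0.4, -1.1]
grip_width: 47.6
grip_force: 20.0
```

```bash
python3 - <<'E'
from h import *
f=grab('wrist');P=cloud(f);save(f,'w3')
print(saucers(f,P,seeds=[(443,-35)]))
f=grab('scene');P=cloud(f)
print(saucers(f,P,seeds=[(443,-35),(431,146.5)]))
go(np.array([443,-35.3,125]),0.06)
E
```

```text
[(array([442.6, -35.3]), 58.6, 9422)]
[(array([442.4, -36.2]), 58.5, 58), (array([428.9, 144.9]), 58.8, 365)]
pos [612.1 -77.4 123.3] turn(tool z) -0.0 shift now [  52.2 -166.3   -1.2] shift after turn [  52.2 -166.3   -1.7] tilt [ 0.001 -0.002  1.   ]
```

View pics/w3.png

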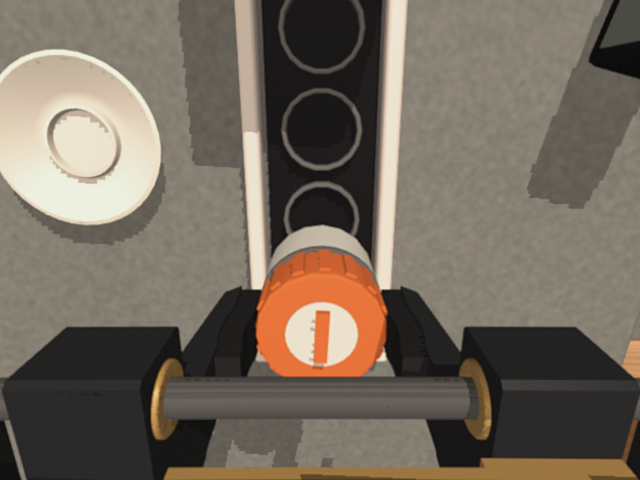

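Call:
jog_arm --moves '[[0, [6, -18, 0], [0, 0, 0]], [0, [10, -30, 0], [0, 0, 0]], [0, [11, -36, 0], [0, 0, 0]], [0, [11, -36, 0], [0, 0, 0]], [0, [9, -30, 0], [0, 0, 0]], [0, [5, -16, 20], [0, 0, 0]], [0, [0, 0, 20], [0, 0, 0]], [0, [0, 0, 15], [0, 0, 0]], [0, [0, 0, 0], [0, 0, 0]], [0, [0, 0, 0], [0, 0, 0]], [0, [0, 0, 0], [0, 0, 0]]]'

```text
time_s: 12.42
eef_pos: [444.2, -35.7, 70.2]
tcp_rot: [2.153, 2.286, 0.001]
wrist_force: [0.4, 0.2, -1.2]
grip_width: 47.2
grip_force: 20.0
```

```bash
python3 - <<'E'
from h import *
f=grab('wrist');P=cloud(f)
print(saucers(f,P,seeds=[(443,-35)]))
for b in blobs(f,(3,120,80),(22,255,255),P):
    if b[2]<200: print('or',*b)
for n in('top','scene'):
    f=grab(n);P=cloud(f);print(n,saucers(f,P,seeds=[(443,-35),(431,146.5)]))
    for b in blobs(f,(3,120,80),(22,255,255),P):
        if b[3][0]<600 and b[3][0]>200: print('or',*b)
go(np.array([442.8,-35.5,25]),0.06)
E
```

```text
[(array([442.5, -35.4]), 58.2, 9365)]
or 10216 [321. 312.] 118.7 [445.  -32.3] [444.  -28.6] [48. 46.]
or 724 [321. 336.] 121.7 [445.2 -36.3] [445.1 -35.3] [ 5. 21.]
or 1152 [162. 399.] 184.6 [413.  -14.2] [413.1 -14.1] [ 2. 15.]
or 1182 [479. 400.] 184.8 [474.2 -11.5] [473.8 -10.7] [ 3. 13.]
or 6924 [428. 471.] 191.7 [457.6 -18.2] [465.3 -17.7] [83.  8.]
top [(array([454.2,  -4.4]), 34.0, 12), (array([431.2, 146.9]), 58.1, 963)]
scene [(array([442.8, -36.7]), 59.6, 457), (array([428.8, 143.8]), 59.0, 373)]
or 203 [611.   4.] 475.7 [254.5 985.3] [256.2 984.5] [24.  8.]
or 80 [264. 230.] 183.0 [533.8 -66.3] [532.3 -66.8] [7. 2.]
pos [444.  -35.7  70. ] turn(tool z) 0.0 shift now [ 0.3 -1.2 45. ] shift after turn [ 0.3 -1.2 45. ] tilt [-0.  0.  1.]
```

Call:
jog_arm --moves '[[0, [0.3, -1.8, 15], [0, 0, 0]], [0, [0, 0, 12], [0, 0, 0]], [0, [0, 0, 8], [0, 0, 0]], [0, [0, 0, 5], [0, 0, 0]], [0, [0, 0, 4], [0, 0, 0]], [0, [0, 0, 0], [0, 0, 0]], [0, [0, 0, 0], [0, 0, 0]]]'

```text
time_s: 13.45
eef_pos: [442.8, -35.8, 27.0]
tcp_rot: [2.152, 2.286, 0.001]
wrist_force: [-3.0, 0.1, 15.8]
grip_width: 47.4
grip_force: 20.0
```

Call:
jog_arm --moves '[[62, [0, 0, -1], [0, 0, 0]], [75, [0, 0, 0], [0, 0, 0]], [75, [0, 0, 0], [0, 0, 0]], [75, [0, 0, -10], [0, 0, 0]], [75, [0, 0, -30], [0, 0, 0]], [75, [0, 0, -40], [0, 0, 0]], [75, [0, 0, -40], [0, 0, 0]], [75, [0, 0, 0], [0, 0, 0]], [75, [0, 0, 0], [0, 0, 0]]]'

```text
time_s: 14.58
eef_pos: [441.6, -35.3, 146.3]
tcp_rot: [-2.153, -2.286, 0.001]
wrist_force: [0.0, -0.6, 0.5]
grip_width: 65.9
grip_force: 0.0
```

```bash
python3 - <<'E'
from h import *
f=grab('wrist');P=cloud(f);save(f,'w4')
print(saucers(f,P,seeds=[(443,-35)]))
for b in blobs(f,(3,120,80),(22,255,255),P):
    if b[2]<100: print('or',*b)
f=grab('top');P=cloud(f);print(saucers(f,P,seeds=[(443,-35),(431,146.5)]))
for b in blobs(f,(40,80,40),(85,255,255),P):
    if b[3][0]<600: print('gr',*b)
go(np.array([454.2,319,150]),0.06)
go(np.array([450.5,-406.3,150]),0.06)
E
```

```text
[(array([442.5, -35.2]), 58.0, 7238)]
or 3348 [320. 226.] 77.0 [442.5 -35.8] [441.9 -32.6] [48. 50.]
or 224 [321. 234.] 80.1 [442.4 -36.1] [442.5 -35.9] [ 5. 20.]
[(array([443.4, -18. ]), 55.1, 104), (array([431.1, 146.8]), 58.0, 967)]
gr 302 [185. 281.] 73.9 [454.1 318.3] [454.7 314.9] [45. 43.]
gr 306 [516. 289.] 73.4 [ 451.1 -406.7] [ 450.1 -405.2] [44. 45.]
pos [441.5 -35.3 145.8] turn(tool z) -0.0 shift now [352.9  33.9  -4. ] shift after turn [352.9  33.9  -4.2] tilt [ 0.001 -0.002  1.   ]
pos [441.5 -35.3 145.8] turn(tool z) -0.0 shift now [-370.9  -13.3   -4.5] shift after turn [-370.9  -13.3   -4.2] tilt [ 0.001 -0.002  1.   ]
```

View pics/w4.png

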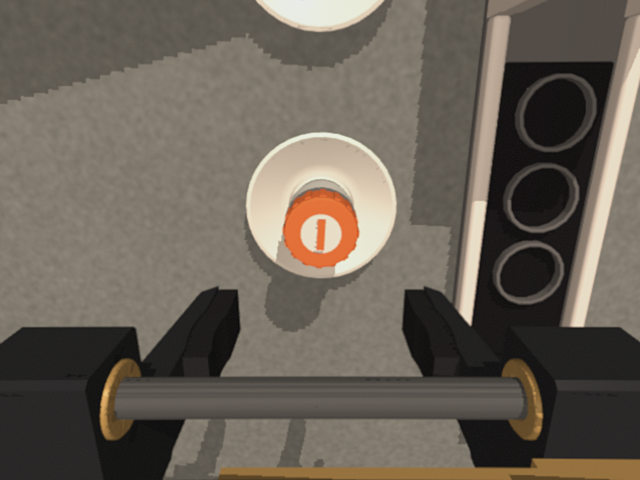

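Call:
jog_arm --moves '[[75, [20, 2, -2], [0, 0, 0]], [75, [40, 4, -2], [0, 0, 0]], [75, [45, 4, 0], [0, 0, 0]], [75, [45, 4, 0], [0, 0, 0]], [75, [45, 4, 0], [0, 0, 0]], [75, [45, 4, 0], [0, 0, 0]], [75, [45, 4, 0], [0, 0, 0]], [75, [40, 4, 0], [0, 0, 0]], [75, [28, 4, 0], [0, 0, 0]], [75, [0, 0, 0], [0, 0, 0]], [75, [0, 0, 0], [0, 0, 0]], [75, [0, 0, 0], [0, 0, 0]]]'

```text
time_s: 16.18
eef_pos: [454.9, 317.9, 150.6]
tcp_rot: [-2.155, -2.286, 0.001]
wrist_force: [-0.2, 0.2, -0.1]
grip_width: 66.3
grip_force: 0.0
```

```bash
python3 - <<'E'
from h import *
f=grab('wrist');P=cloud(f);save(f,'w5')
for b in blobs(f,(40,80,40),(85,255,255),P):
    if b[2]<85: print('gr',*b)
m=(P[...,2]>95)&(P[...,2]<118)&(P[...,1]>340)&(P[...,1]<480)&(P[...,0]<600)
q=P[m];print(len(q),q.min(0) if len(q) else 0,q.max(0) if len(q) else 0)
go(np.array([454.2,318.5,18]),0.06)
E
```

```text
gr 1007 [633. 148.] 20.3 [691.6 366.9] [691.7 360.3] [ 6. 33.]
gr 3012 [319. 218.] 71.0 [454.7 320.8] [454.  323.7] [48. 49.]
gr 192 [319. 225.] 73.9 [454.6 320.6] [454.6 320.7] [17. 13.]
3774 [454.7310843  385.9714167   95.00145768] [522.09256983 448.01699076 112.19947952]
pos [455.  318.1 150.7] turn(tool z) -0.001 shift now [  0.5  -0.7 132.7] shift after turn [  0.5  -0.7 132.7] tilt [-0. -0.  1.]
```

View pics/w5.png

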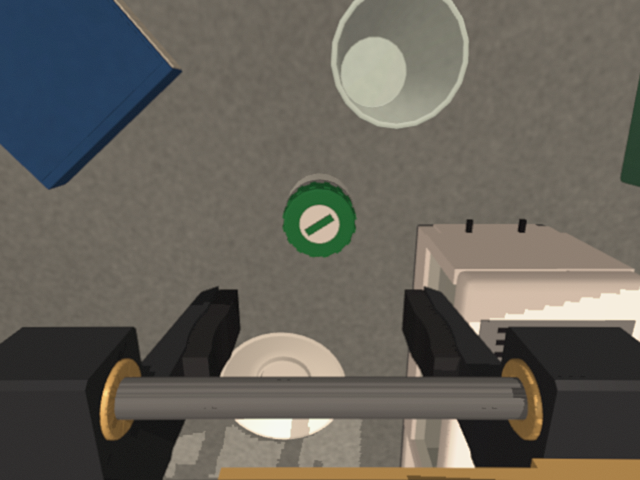

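Call:
jog_arm --moves '[[75, [0, 0, 0], [0, 0, -0.17]], [75, [0, 0, 0], [0, 0, -0.17]], [75, [0, 0, 0], [0, 0, 0]], [75, [0, 0, 0], [0, 0, 0]]]'

```text
time_s: 16.73
eef_pos: [455.0, 318.7, 150.8]
tcp_rot: [1.741, 2.615, 0.0]
wrist_force: [-0.2, -0.2, 0.3]
grip_width: 66.0
grip_force: 0.0
```

```bash
python3 - <<'E'
from h import *
f=grab('wrist');P=cloud(f)
for b in blobs(f,(40,80,40),(85,255,255),P):
    if b[2]<85: print('gr',*b)
m=(P[...,2]>95)&(P[...,2]<118)&(P[...,1]>340)&(P[...,1]<480)&(P[...,0]<600)
q=P[m];print(len(q),q.min(0) if len(q) else 0,q.max(0) if len(q) else 0)
go(np.array([454.5,319.8,24]),0.40)
E
```

```text
gr 3003 [320. 218.] 71.0 [454.4 320.8] [453.  323.5] [49. 49.]
gr 3005 [623. 254.] 49.2 [692.5 361.8] [692.2 357.4] [ 6. 23.]
gr 197 [320. 225.] 74.1 [454.5 320.6] [454.3 320.6] [17. 14.]
4994 [454.58930041 385.92614428  95.00622611] [522.42011931 453.26966774 112.86976921]
pos [454.9 318.7 150.8] turn(tool z) -0.003 shift now [  1.2   0.  126.8] shift after turn [  1.2   0.  126.8] tilt [0. 0. 1.]
```

Call:
jog_arm --moves '[[75, [1, 0, 25], [0, 0, 0]], [75, [0, 0, 40], [0, 0, 0]], [75, [0, 0, 32], [0, 0, 0]], [75, [0, 0, 20], [0, 0, 0]], [75, [0, 0, 10], [0, 0, 0]], [75, [0, 0, 0], [0, 0, 0]], [75, [0, 0, 0], [0, 0, 0]], [0, [0, 0, 0], [0, 0, 0]], [0, [0, 0, 0], [0, 0, 0]], [0, [0, 0, 0], [0, 0, 0]], [0, [0, 0, 0], [0, 0, 0]]]' --force 20

```text
time_s: 18.15
eef_pos: [454.6, 320.0, 24.1]
tcp_rot: [1.736, 2.618, 0.001]
wrist_force: [-0.9, 0.2, 4.8]
grip_width: 47.5
grip_force: 20.0
```

Call:
jog_arm --moves '[[0, [0, 0, -10], [0, 0, 0]], [0, [0, 0, -30], [0, 0, 0]], [0, [0, 0, -40], [0, 0, 0]], [0, [0, 0, -40], [0, 0, 0]], [0, [0, 0, 0], [0, 0, 0.17]], [0, [0, 0, 0], [0, 0, 0.17]], [0, [-20, 0, 0], [0, 0, 0]], [0, [-38, 0, 0], [0, 0, 0]], [0, [-40, 0, 0], [0, 0, 0]], [0, [-40, 0, 0], [0, 0, 0]], [0, [-40, 0, 0], [0, 0, 0]], [0, [-40, 14, 0], [0, 0, 0]], [0, [-38, 30, 0], [0, 0, 0]], [0, [-36, 32, 0], [0, 0, 0]], [0, [-32, 32, 0], [0, 0, 0]], [0, [-20, 25, 0], [0, 0, 0]], [0, [0, 0, 0], [0, 0, 0]], [0, [0, 0, 0], [0, 0, 0]], [0, [0, 0, 0], [0, 0, 0]]]'

```text
time_s: 20.52
eef_pos: [607.1, -15.0, 144.1]
tcp_rot: [-2.152, -2.289, 0.0]
wrist_force: [-0.0, -0.3, -0.9]
grip_width: 47.6
grip_force: 20.0
```

```bash
python3 - <<'E'
from h import *
f=grab('wrist');P=cloud(f);save(f,'w6')
for b in blobs(f,(40,80,40),(85,255,255),P):
    print('gr',*b)
go(np.array([608.8,-16.1,40]),0.06)
E
```

```text
gr 10151 [320. 308.] 190.7 [607.8 -12.7] [607.  -8.] [48. 47.]
gr 778 [321. 331.] 193.8 [608.  -14.2] [607.8 -13.8] [20. 10.]
pos [607.2 -15.  144.1] turn(tool z) 0.001 shift now [ -1.2   1.5 104.1] shift after turn [ -1.2   1.5 104.1] tilt [0. 0. 1.]
```

View pics/w6.png

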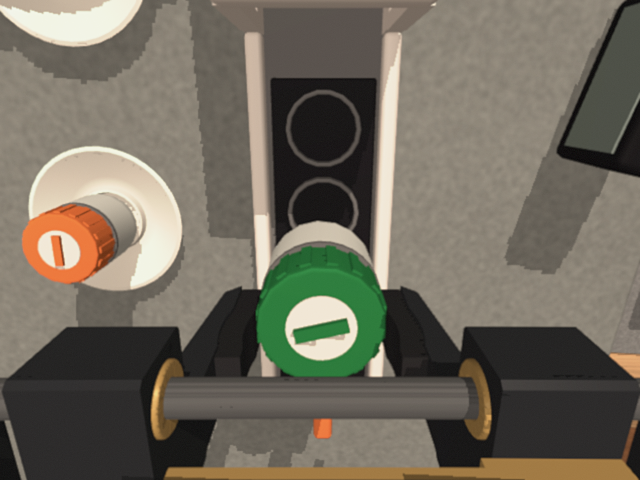

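```bash
cat >> h.py <<'E'
def pix(f,u,v,z):
    n=cv2.undistortPoints(np.array([[[u,v]]],float),np.array(f['intrinsics']),np.array(f['dist_coeffs'])).ravel()
    d=f['C'][:3,:3]@np.array([n[0],n[1],1]);o=f['C'][:3,3];return (o+d*(z-o[2])/d[2])[:2].round(1)
E
python3 - <<'E'
from h import *
f=grab('wrist');
g=cv2.GaussianBlur(cv2.cvtColor(f['image'],cv2.COLOR_RGB2GRAY),(5,5),1)
# ring 3: bright annulus on dark floor
roi=np.zeros_like(g);roi[82:172,280:372]=255
m=((g>60)&(roi>0)).astype(np.uint8)
k,l,st,c=cv2.connectedComponentsWithStats(m)
for i in range(1,k):
    if st[i,4]>100:
        pts=np.argwhere(l==i)[:,::-1];e=cv2.fitEllipse(cv2.convexHull(pts.astype(np.int32)));print(st[i],e,pix(f,*e[0],25))
print(pix(f,324,91,25),pix(f,324,166,25),pix(f,323,178,25),pix(f,287,128,25),pix(f,361,128,25))
print(pix(f,261,190,22),pix(f,388,190,22))
E
```

```text
[286  90  74  76 905] ((322.63092041015625, 127.7572250366211), (74.07168579101562, 76.50389862060547), 0.865788459777832) [605.8  46.6]
[605.2  71. ] [608.5  19.9] [608.3  11.1] [580.8  44.9] [632.8  48.1]
[562.8  -1.3] [657.4   4.5]
```

Call:
jog_arm --moves '[[0, [-1.3, 1.3, 20], [0, 0, 0]], [0, [0, 0, 30], [0, 0, 0]], [0, [0, 0, 25], [0, 0, 0]], [0, [0, 0, 15], [0, 0, 0]], [0, [0, 0, 8], [0, 0, 0]], [0, [0, 0, 4], [0, 0, 0]], [0, [0, 0, 3], [0, 0, 0]], [0, [0, 0, 0], [0, 0, 0]], [0, [0, 0, 0], [0, 0, 0]]]'

```text
time_s: 21.75
eef_pos: [609.4, -16.8, 39.1]
tcp_rot: [2.153, 2.287, 0.001]
wrist_force: [-0.4, -0.0, -0.6]
grip_width: 47.4
grip_force: 20.0
```

Call:
jog_arm --moves '[[62, [0, 0, 1], [0, 0, 0]], [72, [0, 0, 0], [0, 0, 0]], [75, [0, 0, 0], [0, 0, 0]], [75, [0, 0, -15], [0, 0, 0]], [75, [0, 0, -40], [0, 0, 0]], [75, [0, 0, -40], [0, 0, 0]], [75, [-10, 0, -16], [0, 0, 0]], [75, [-30, -10, 0], [0, 0, 0]], [75, [-40, -22, 0], [0, 0, 0]], [75, [-45, -23, 0], [0, 0, 0]], [75, [-45, -23, 0], [0, 0, 0]], [75, [-45, -23, 0], [0, 0, 0]], [75, [-45, -23, 0], [0, 0, 0]], [75, [-45, -23, 0], [0, 0, 0]], [75, [-40, -20, 0], [0, 0, 0]], [75, [-34, -14, 0], [0, 0, 0]], [75, [0, 0, 0], [0, 0, 0]], [75, [0, 0, 0], [0, 0, 0]], [75, [0, 0, 0], [0, 0, 0]]]'

```text
time_s: 24.12
eef_pos: [451.8, -404.9, 149.2]
tcp_rot: [2.152, 2.288, 0.0]
wrist_force: [-0.0, -1.0, 0.5]
grip_width: 65.9
grip_force: 0.0
```

```bash
python3 - <<'E'
from h import *
f=grab('wrist');P=cloud(f)
for b in blobs(f,(40,80,40),(85,255,255),P):
    if b[2]<110: print('gr',*b)
f=grab('top');P=cloud(f);save(f,'top2');print(saucers(f,P,seeds=[(443,-35),(431,146.5)]))
for b in blobs(f,(40,80,40),(85,255,255),P):
    if b[3][0]<650: print('gr',*b)
for b in blobs(f,(3,120,80),(22,255,255),P):
    if b[3][0]<740:print('or',*b)
go(np.array([450.6,-406.5,24]),0.06)
E
```

```text
gr 3050 [319. 224.] 71.0 [ 452.  -406.6] [ 451.4 -403.1] [49. 49.]
gr 191 [319. 231.] 74.0 [ 451.9 -406.4] [ 451.8 -406.2] [13. 18.]
[(array([430.3, -43.2]), 58.1, 811), (array([431.2, 146.5]), 58.0, 953)]
gr 278 [341. 213.] 86.8 [608.7 -17.3] [607.9 -12. ] [47. 46.]
gr 220 [513. 287.] 73.2 [ 452.1 -358.6] [ 461.7 -396.6] [ 46. 131.]
or 139 [408. 213.] 76.1 [ 617.9 -168.8] [ 617.8 -168.4] [14. 22.]
or 263 [352. 296.] 80.0 [429.9 -44. ] [429.3 -40.4] [45. 45.]
pos [ 451.8 -405.1  149.1] turn(tool z) 0.001 shift now [ -1.3  -1.3 125.1] shift after turn [ -1.3  -1.3 125.1] tilt [-0.  0.  1.]
```

Call:
jog_arm --moves '[[75, [-1.5, 0, 25], [0, 0, 0]], [75, [0, 0, 40], [0, 0, 0]], [75, [0, 0, 32], [0, 0, 0]], [75, [0, 0, 18], [0, 0, 0]], [75, [0, 0, 10], [0, 0, 0]], [75, [0, 0, 0], [0, 0, 0]], [75, [0, 0, 0], [0, 0, 0]], [0, [0, 0, 0], [0, 0, 0]], [0, [0, 0, 0], [0, 0, 0]], [0, [0, 0, 0], [0, 0, 0]], [0, [0, 0, 0], [0, 0, 0]], [0, [0, 0, -10], [0, 0, 0]], [0, [0, 0, -30], [0, 0, 0]], [0, [0, 0, -40], [0, 0, 0]], [0, [0, 0, -40], [0, 0, 0]], [0, [0, 0, 0], [0, 0, 0]], [0, [0, 0, 0], [0, 0, 0]]]' --force 20

```text
time_s: 26.35
eef_pos: [451.0, -406.9, 142.9]
tcp_rot: [-2.153, -2.286, -0.0]
wrist_force: [-0.5, 0.2, -1.9]
grip_width: 47.4
grip_force: 20.0
```

```bash
python3 - <<'E'
from h import *
f=grab('wrist');P=cloud(f)
for b in blobs(f,(40,80,40),(85,255,255),P):print('gr',*b)
go(np.array([612.5,-78,144]),0.06)
E
```

```text
gr 10149 [320. 308.] 189.5 [ 451.8 -404.9] [ 450.9 -400. ] [48. 47.]
gr 717 [321. 330.] 192.6 [ 451.8 -406. ] [ 451.7 -405.6] [14. 19.]
pos [ 450.9 -406.8  142.4] turn(tool z) -0.0 shift now [318.6 181.   -1.1] shift after turn [318.6 181.   -1.6] tilt [ 0.002 -0.001  1.   ]
```

Call:
jog_arm --moves '[[0, [15, 10, 0], [0, 0, 0]], [0, [30, 18, 0], [0, 0, 0]], [0, [42, 24, 0], [0, 0, 0]], [0, [42, 24, 0], [0, 0, 0]], [0, [42, 24, 0], [0, 0, 0]], [0, [42, 24, 0], [0, 0, 0]], [0, [42, 24, 0], [0, 0, 0]], [0, [34, 18, 0], [0, 0, 0]], [0, [20, 10, 0], [0, 0, 0]], [0, [8.6, 5, 0], [0, 0, 0]], [0, [0, 0, 0], [0, 0, 0]], [0, [0, 0, 0], [0, 0, 0]], [0, [0, 0, 0], [0, 0, 0]]]'

```text
time_s: 28.02
eef_pos: [612.8, -80.5, 143.8]
tcp_rot: [2.155, 2.286, -0.0]
wrist_force: [-0.5, 0.2, -0.9]
grip_width: 47.7
grip_force: 20.0
```

```bash
python3 - <<'E'
from h import *
f=grab('wrist');P=cloud(f)
for b in blobs(f,(40,80,40),(85,255,255),P):print('gr',*b)
f=grab('top');P=cloud(f);print(saucers(f,P,seeds=[(430,-43)]))
for b in blobs(f,(40,80,40),(85,255,255),P):
    if b[3][0]<650: print('top gr',*b)
for b in blobs(f,(3,120,80),(22,255,255),P):
    if b[3][0]<740:print('or',*b)
go(np.array([612.3,-79,39]),0.06)
E
```

```text
gr 4242 [321. 126.] 84.1 [609.9 -16.1] [609.3 -14.3] [49. 49.]
gr 281 [321. 129.] 87.1 [610.1 -15.9] [610. -16.] [19.  9.]
gr 10146 [320. 308.] 190.4 [613.6 -78.2] [612.7 -73.5] [48. 47.]
gr 714 [321. 330.] 193.4 [613.6 -78.9] [613.4 -78.9] [14. 20.]
[(array([0., 0.]), 0.0, 0)]
top gr 102 [334. 210.] 87.3 [613.6  -4.1] [618.  -1.] [36. 23.]
pos [612.9 -80.2 143.8] turn(tool z) -0.001 shift now [  1.2  -0.5 104.8] shift after turn [  1.2  -0.5 104.8] tilt [-0.  0.  1.]
```

Call:
jog_arm --moves '[[0, [0.8, 0, 20], [0, 0, 0]], [0, [0, 0, 30], [0, 0, 0]], [0, [0, 0, 25], [0, 0, 0]], [0, [0, 0, 15], [0, 0, 0]], [0, [0, 0, 8], [0, 0, 0]], [0, [0, 0, 4], [0, 0, 0]], [0, [0, 0, 3], [0, 0, 0]], [0, [0, 0, 0], [0, 0, 0]], [62, [0, 0, 0], [0, 0, 0]], [72, [0, 0, 0], [0, 0, 0]], [75, [0, 0, 0], [0, 0, 0]], [75, [0, 0, -15], [0, 0, 0]], [75, [0, 0, -40], [0, 0, 0]], [75, [0, 0, -40], [0, 0, 0]], [75, [-30, 0, 0], [0, 0, 0]], [75, [-40, 0, 0], [0, 0, 0]], [50, [-20, 0, 0], [0, 0, 0]], [50, [0, 0, 0], [0, 0, 0]], [50, [0, 0, 0], [0, 0, 0]]]'

```text
time_s: 30.5
eef_pos: [618.4, -167.4, 133.9]
tcp_rot: [-2.153, -2.288, -0.0]
wrist_force: [0.2, 0.4, -0.1]
grip_width: 44.2
grip_force: 0.0
```

```bash
python3 - <<'E'
from h import *
f=grab('wrist');P=cloud(f);save(f,'w7')
for b in blobs(f,(40,80,40),(85,255,255),P):print('gr',*b)
for b in blobs(f,(3,120,80),(22,255,255),P):
    if b[2]<130:print('or',*b)
go(np.array([618,-169.8,34]),0.06)
E
```

```text
gr 221 [320.   3.] 78.9 [612.2 -40.1] [610.2 -40.1] [13.  2.]
gr 5176 [320.  78.] 84.1 [613.6 -77.7] [613.2 -76.7] [49. 49.]
gr 332 [320.  80.] 87.2 [613.5 -78.1] [613.5 -77.9] [13. 18.]
or 1263 [15. 18.] 75.5 [449.2 -56.6] [450.3 -54.8] [10. 15.]
or 1245 [320. 228.] 73.7 [ 618.4 -168.6] [ 618.5 -167.8] [15. 24.]
or 1738 [626. 345.] -745.2 [1153.3 -482.4] [1567.  -722.9] [968. 703.]
pos [ 618.4 -167.3  133.9] turn(tool z) 0.001 shift now [-2.5 -0.5 99.9] shift after turn [-2.5 -0.5 99.9] tilt [ 0. -0.  1.]
```

View pics/w7.png

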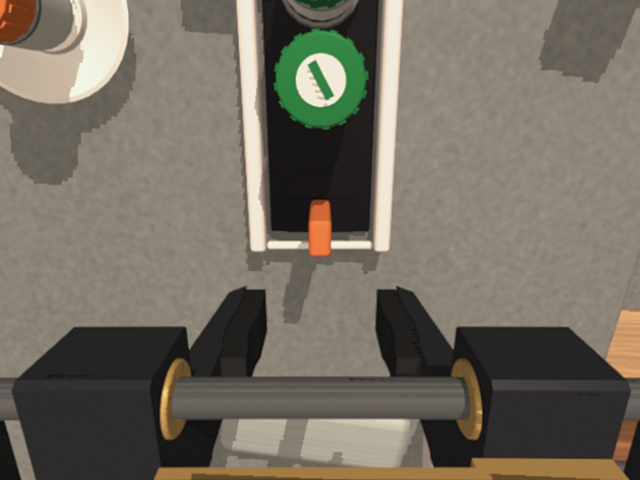

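Call:
jog_arm --moves '[[50, [-2, -0.3, 30], [0, 0, 0]], [50, [0, 0, 40], [0, 0, 0]], [50, [0, 0, 30], [0, 0, 0]], [50, [0, 0, 0], [0, 0, 0]], [50, [0, 0, 0], [0, 0, 0]], [0, [0, 0, 0], [0, 0, 0]], [0, [0, 0, 0], [0, 0, 0]], [0, [0, 0, 0], [0, 0, 0]], [0, [0, 0, 0], [0, 0, 0]], [0, [2, 0, 0], [0, 0, 0]], [0, [4, 0, 0], [0, 0, 0]], [0, [6, 0, 0], [0, 0, 0]], [0, [8, 0, 0], [0, 0, 0]], [0, [10, 0, 0], [0, 0, 0]], [0, [10, 0, 0], [0, 0, 0]], [0, [10, 0, 0], [0, 0, 0]], [0, [10, 0, 0], [0, 0, 0]], [0, [0, 0, 0], [0, 0, 0]]]' --force 35

```text
time_s: 32.8
eef_pos: [614.9, -110.2, 34.1]
tcp_rot: [2.153, 2.287, 0.001]
wrist_force: [0.2, 1.6, 4.3]
grip_width: 13.5
grip_force: 35.0
```

Call:
jog_arm --moves '[[0, [5, 0, 0], [0, 0, 0]], [0, [9, 0, 0], [0, 0, 0]], [0, [11, 0, 0], [0, 0, 0]], [0, [12, 0, 0], [0, 0, 0]], [0, [12, 0, 0], [0, 0, 0]], [0, [12, 0, 0], [0, 0, 0]], [0, [12, 0, 0], [0, 0, 0]], [0, [12, 0, 0], [0, 0, 0]], [0, [12, 0, 0], [0, 0, 0]], [0, [12, 0, 0], [0, 0, 0]], [0, [12, 0, 0], [0, 0, 0]], [0, [11, 0, 0], [0, 0, 0]], [0, [9, 0, 0], [0, 0, 0]], [0, [6, 0, 0], [0, 0, 0]], [0, [4, 0, 0], [0, 0, 0]], [0, [0, 0, 0], [0, 0, 0]], [0, [0, 0, 0], [0, 0, 0]]]'

```text
time_s: 34.92
eef_pos: [606.0, 39.4, 34.1]
tcp_rot: [2.153, 2.286, 0.0]
wrist_force: [0.5, -5.7, 5.0]
grip_width: 13.6
grip_force: 35.0
```

Call:
jog_arm --moves '[[0, [3, 0, 0], [0, 0, 0]], [0, [3, 0, 0], [0, 0, 0]], [0, [2, 0, 0], [0, 0, 0]], [0, [1.5, 0, 0], [0, 0, 0]], [0, [1, 0, 0], [0, 0, 0]], [0, [0, 0, 0], [0, 0, 0]], [0, [0, 0, 0], [0, 0, 0]]]'

```text
time_s: 35.8
eef_pos: [605.4, 49.0, 34.1]
tcp_rot: [2.153, 2.285, -0.001]
wrist_force: [0.0, -9.5, 4.7]
grip_width: 13.7
grip_force: 35.0
```

Call:
jog_arm --moves '[[0, [1, 0, 0], [0, 0, 0]], [0, [1, 0, 0], [0, 0, 0]], [0, [0, 0, 0], [0, 0, 0]], [0, [0, 0, 0], [0, 0, 0]]]'

```text
time_s: 36.3
eef_pos: [605.4, 49.0, 34.1]
tcp_rot: [2.152, 2.283, -0.005]
wrist_force: [-0.1, -18.6, 4.8]
grip_width: 13.3
grip_force: 35.0
```

Call:
jog_arm --moves '[[0, [-2, 0, 0], [0, 0, 0]], [40, [0, 0, 0], [0, 0, 0]], [40, [0, 0, 0], [0, 0, 0]], [40, [0, 0, 0], [0, 0, 0]], [40, [0, 0, -20], [0, 0, 0]], [40, [0, 0, -40], [0, 0, 0]], [40, [0, 0, -50], [0, 0, 0]], [0, [0, 0, -40], [0, 0, 0]], [0, [0, 0, -10], [0, 0, 0]], [0, [0, 0, 0], [0, 0, 0]], [0, [0, 0, 0], [0, 0, 0]]]'

```text
time_s: 37.67
eef_pos: [604.3, 50.6, 191.8]
tcp_rot: [-2.152, -2.285, 0.003]
wrist_force: [-0.1, -1.1, -0.4]
grip_width: 0.2
grip_force: 0.0
```

```bash
python3 - <<'E'
from h import *
f=grab('top');P=cloud(f);print(saucers(f,P,seeds=[(430,-43)]))
for b in blobs(f,(3,120,80),(22,255,255),P):
    if b[3][0]<740:print('or',*b)
f=grab('wrist');P=cloud(f)
for b in blobs(f,(95,120,60),(130,255,255),P):print('bl',*b)
for b in blobs(f,(3,120,80),(22,255,255),P):
    if b[2]<130:print('or',*b)
f=grab('scene');P=cloud(f);save(f,'sc2')
cv2.imwrite('pics/sc2c.png',cv2.resize(f['image'][180:340,200:520,::-1],None,fx=2.5,fy=2.5))
for b in blobs(f,(3,120,80),(22,255,255),P):
    if b[3][0]>400 and b[3][0]<640:print('sc or',*b)
go(np.array([598.5,167,160]),0.06)
E
```

```text
[(array([430.1, -43.6]), 58.1, 854)]
or 264 [352. 296.] 80.0 [428.9 -44.1] [428.5 -41.8] [47. 45.]
bl 2381 [320.  21.] 146.2 [597.9 166.2] [598.  167.4] [28. 22.]
or 803 [322. 205.] 73.8 [606.   51.1] [606.1  51.6] [15. 23.]
or 2818 [104. 306.] 77.7 [430.5 -43.3] [431.1 -41.1] [48. 49.]
or 1006 [604. 370.] -744.7 [1166.9 -293.4] [1544.  -632.5] [1008.  747.]
or 4867 [588. 450.] -444.4 [1055.9 -348.3] [1288.6 -750.2] [747. 814.]
sc or 337 [267. 237.] 77.7 [431.  -45.3] [431.1 -47.7] [46. 46.]
sc or 316 [331. 289.] 73.1 [607.3  49.2] [607.6  48.9] [15. 23.]
pos [604.6  50.5 192.5] turn(tool z) -0.0 shift now [116.6   1.   32.5] shift after turn [116.6   0.9  32.5] tilt [ 0.    -0.002  1.   ]
```

View pics/sc2c.png

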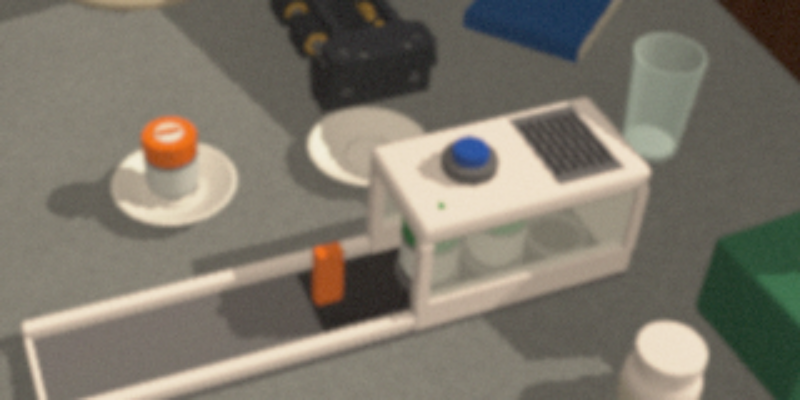

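Call:
jog_arm --moves '[[0, [20, 0, 0], [0, 0, 0]], [0, [40, 1, 0], [0, 0, 0]], [0, [40, 0, 0], [0, 0, 0]], [0, [17, 0, 0], [0, 0, 0]], [0, [0, 0, 20], [0, 0, 0]], [0, [0, 0, 15], [0, 0, 0]], [0, [0, 0, 0], [0, 0, 0]], [0, [0, 0, 0], [0, 0, 0]], [0, [0, 0, 6], [0, 0, 0]], [0, [0, 0, 3], [0, 0, 0]], [0, [0, 0, 3], [0, 0, 0]], [0, [0, 0, 2], [0, 0, 0]], [0, [0, 0, 0], [0, 0, 0]], [0, [0, 0, 0], [0, 0, 0]]]'

```text
time_s: 39.58
eef_pos: [599.0, 167.4, 144.9]
tcp_rot: [2.154, 2.287, 0.0]
wrist_force: [-0.6, 0.4, 0.3]
grip_width: 0.0
grip_force: 0.0
```

Call:
jog_arm --moves '[[0, [0, 0, 2], [0, 0, 0]], [0, [0, 0, 2], [0, 0, 0]], [0, [0, 0, 1.5], [0, 0, 0]], [0, [0, 0, 1], [0, 0, 0]], [0, [0, 0, 0], [0, 0, 0]], [0, [0, 0, 0], [0, 0, 0]]]'

```text
time_s: 40.33
eef_pos: [598.9, 167.3, 138.3]
tcp_rot: [2.154, 2.287, 0.0]
wrist_force: [-0.1, -1.2, 0.1]
grip_width: 0.3
grip_force: 0.0
```

```bash
python3 - <<'E'
from h import *
s=bot.read_state();print(s['wrist_force'],s['eef_pos'])
f=grab('scene')
cv2.imwrite('pics/sc3c.png',cv2.resize(f['image'][160:300,300:480,::-1],None,fx=4,fy=4))
f=grab('wrist');save(f,'w8')
E
```

```text
[-0.11582858 -1.21325257  0.05400357] [598.90675103 167.34901037 138.28001753]
```

View pics/sc3c.png

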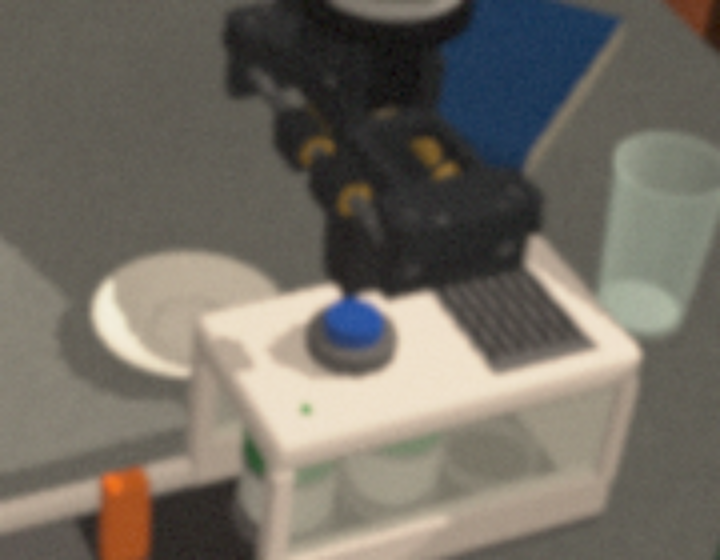

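View pics/w8.png

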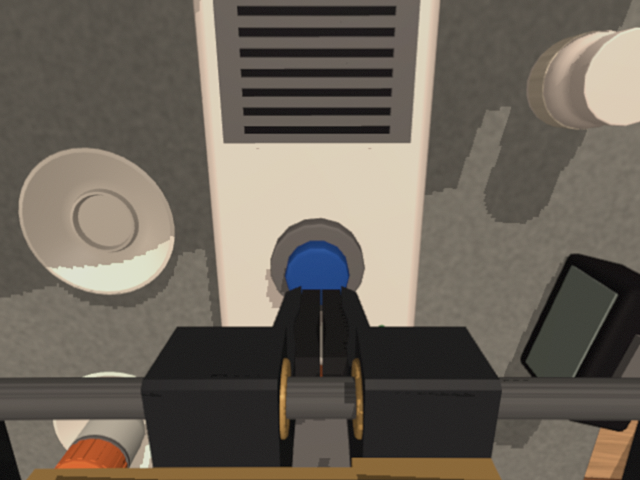

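```bash
python3 - <<'E'
from h import *
f=grab('scene');K=np.array(f['intrinsics']);D=np.array(f['dist_coeffs']);rv=cv2.Rodrigues(np.array(f['R']))[0]
pr=lambda X,f=f:cv2.projectPoints(np.array([X],float),rv,np.ravel(f['t']).astype(float),K,D)[0].ravel()
p,M=pose();print(p)
for X in (p,[598.3,167,145],[598.3,167,160],p+[0,0,19],p+[0,0,64]): u=pr(X);print(np.round(X,1),u.round(),'crop',((u-[300,160])*4).round())
w=grab('wrist');P=cloud(w)
i=np.linalg.inv(w['C']);pc=i[:3,:3]@p+i[:3,3];print('tcp in wrist px',cv2.projectPoints(pc[None],np.zeros(3),np.zeros(3),np.array(w['intrinsics']),np.array(w['dist_coeffs']))[0].ravel())
for v in(255,265,275,283,289,293,298,305,315):print(v,P[v,312].round(1),P[v,300].round(1))
Q=cloud(f)
for c in((350,325),(350,300),(345,285),(345,270),(335,250)):
    print(c,Q[int(160+c[1]/4),int(300+c[0]/4)].round(1))
E
```

```text
[598.92200923 167.35304085 138.30167464]
[598.9 167.4 138.3] [387. 242.] crop [348. 326.]
[598.3 167.  145. ] [387. 239.] crop [348. 315.]
[598.3 167.  160. ] [388. 233.] crop [351. 292.]
[598.9 167.4 157.3] [388. 234.] crop [351. 296.]
[598.9 167.4 202.3] [390. 216.] crop [360. 223.]
tcp in wrist px [318.89139839 277.58319037]
255 [595.1 181.2 145.3] [589.7 180.6 144.5]
265 [595.3 176.2 144.6] [589.9 175.8 144.6]
275 [595.6 170.9 143.7] [590.2 171.2 145.1]
283 [595.8 167.8 145.6] [590.3 167.2 145.2]
289 [595.8 175.4 167.6] [591.1 176.6 170.7]
293 [595.9 175.4 171. ] [591.3 176.5 173.9]
298 [595.9 175.4 175.3] [591.4 175.4 175.8]
305 [596.  175.6 181.2] [591.7 175.3 181.2]
315 [596.2 175.3 187.9] [592.  175.  187.8]
(350, 325) [603.4 165.  143.9]
(350, 300) [589.1 170.7 146.4]
(345, 285) [610.2 156.8 176.5]
(345, 270) [609.4 156.3 185.7]
(335, 250) [592.6 157.1 184.8]
```

Call:
jog_arm --moves '[[0, [0, 0, 4], [0, 0, 0]], [0, [0, 0, 4], [0, 0, 0]], [0, [0, 0, 3], [0, 0, 0]], [0, [0, 0, 2], [0, 0, 0]], [0, [0, 0, 0], [0, 0, 0]], [0, [0, 0, 0], [0, 0, 0]]]'

```text
time_s: 41.28
eef_pos: [599.0, 167.4, 125.3]
tcp_rot: [2.154, 2.287, 0.0]
wrist_force: [-0.0, 0.0, -0.4]
grip_width: 0.3
grip_force: 0.0
```

Call:
jog_arm --moves '[[0, [0, 0, 2], [0, 0, 0]], [0, [0, 0, 2], [0, 0, 0]], [0, [0, 0, 1], [0, 0, 0]], [0, [0, 0, 0], [0, 0, 0]], [0, [0, 0, 0], [0, 0, 0]]]'

```text
time_s: 41.9
eef_pos: [598.9, 167.4, 120.3]
tcp_rot: [2.154, 2.287, 0.0]
wrist_force: [0.4, 0.7, 0.2]
grip_width: 0.5
grip_force: 0.0
```

```bash
python3 - <<'E'
from h import *
w=grab('wrist');P=cloud(w)
hsv=cv2.cvtColor(w['image'],cv2.COLOR_RGB2HSV)
for v in range(271,310,3):print(v,P[v,312].round(1),w['image'][v,312],P[v,300].round(1))
E
```

```text
271 [595.4 181.4 145.6] [ 37  72 133] [590.5 180.5 144.1]
274 [595.5 180.4 146.3] [ 36  72 133] [590.6 179.7 145.4]
277 [595.5 178.7 145.3] [ 38  72 135] [590.7 178.  144.4]
280 [595.6 177.  144.5] [ 37  72 133] [590.8 177.2 145.6]
283 [595.7 176.2 145.7] [ 37  72 133] [590.8 175.2 144.1]
286 [595.7 174.6 145.1] [ 36  72 132] [591.  176.5 149.8]
289 [595.8 174.7 148.1] [32 45 78] [591.1 176.7 152.8]
292 [595.8 175.3 152.1] [26 23 20] [591.2 176.6 155.2]
295 [595.9 175.  154. ] [24 22 21] [591.3 176.1 156.8]
298 [595.9 175.3 157. ] [27 25 24] [591.4 174.9 156.8]
301 [596.  175.3 159.6] [25 23 22] [591.5 175.2 159.9]
304 [596.  175.3 162. ] [27 24 23] [591.6 175.1 161.9]
307 [596.1 174.9 163.4] [23 22 21] [591.7 174.8 163.8]
```

Call:
jog_arm --moves '[[0, [0, 0, 2], [0, 0, 0]], [0, [0, 0, 1], [0, 0, 0]], [0, [0, 0, 1], [0, 0, 0]], [0, [0, 0, 0], [0, 0, 0]], [0, [0, 0, 0], [0, 0, 0]]]'

```text
time_s: 42.58
eef_pos: [598.9, 167.3, 116.4]
tcp_rot: [2.154, 2.287, 0.0]
wrist_force: [-0.8, -0.1, 2.3]
grip_width: 0.5
grip_force: 0.7
```

Call:
jog_arm --moves '[[0, [0, 0, 2], [0, 0, 0]], [0, [0, 0, 1.5], [0, 0, 0]], [0, [0, 0, 1.5], [0, 0, 0]], [0, [0, 0, 0.5], [0, 0, 0]], [0, [0, 0, 0], [0, 0, 0]], [0, [0, 0, 0], [0, 0, 0]]]'

```text
time_s: 43.32
eef_pos: [599.0, 167.4, 110.9]
tcp_rot: [2.154, 2.287, 0.0]
wrist_force: [-0.8, -0.1, 4.4]
grip_width: 0.5
grip_force: 2.3
```

Call:
jog_arm --moves '[[0, [0, 0, 0.7], [0, 0, 0]], [0, [0, 0, 0.7], [0, 0, 0]], [0, [0, 0, 0], [0, 0, 0]], [0, [0, 0, 0], [0, 0, 0]]]'

```text
time_s: 43.82
eef_pos: [599.0, 167.4, 110.4]
tcp_rot: [2.153, 2.287, 0.001]
wrist_force: [-3.9, -0.6, 11.0]
grip_width: 0.4
grip_force: 5.4
```

Call:
jog_arm --moves '[[0, [0, 0, -5], [0, 0, 0]], [0, [0, 0, -20], [0, 0, 0]], [0, [0, 0, -40], [0, 0, 0]], [0, [0, 0, -40], [0, 0, 0]], [0, [0, -40, 0], [0, 0, 0]], [0, [30, -50, 0], [0, 0, 0]], [0, [40, -50, 0], [0, 0, 0]], [0, [40, -40, 0], [0, 0, 0]], [0, [30, -30, 0], [0, 0, 0]], [0, [0, 0, 0], [0, 0, 0]], [0, [0, 0, 0], [0, 0, 0]]]'

```text
time_s: 45.2
eef_pos: [382.7, 293.3, 214.1]
tcp_rot: [2.154, 2.287, -0.0]
wrist_force: [-0.8, -0.0, 0.1]
grip_width: 0.6
grip_force: 0.0
```

```bash
python3 - <<'E'
from h import *
for n in('top','scene'):
    f=grab(n);P=cloud(f);print(n,saucers(f,P,seeds=[(430,-43)]))
    for b in blobs(f,(3,120,80),(22,255,255),P):
        if 300<b[3][0]<740:print('or',*b)
    for b in blobs(f,(95,120,60),(130,255,255),P):
        if 500<b[3][0]<650:print('bl',*b)
cv2.imwrite('pics/sc4c.png',cv2.resize(f['image'][180:340,200:520,::-1],None,fx=2.5,fy=2.5))
E
```

```text
top [(array([430.1, -43.7]), 58.1, 942)]
or 118 [311. 216.] 76.2 [605.7  49.9] [607.2  51. ] [14. 20.]
or 262 [352. 296.] 79.6 [429.9 -44.1] [430.6 -43.2] [45. 45.]
bl 143 [253. 210.] 148.1 [596.5 167.7] [596.7 169.1] [27. 25.]
scene [(array([430. , -44.2]), 58.8, 465)]
or 348 [267. 237.] 77.8 [431.3 -46.2] [432.3 -48.7] [49. 48.]
or 314 [331. 289.] 73.1 [607.2  49.1] [608.5  48.4] [16. 23.]
bl 116 [388. 241.] 146.2 [601.7 167.1] [602.2 167.8] [24. 26.]
```

View pics/sc4c.png

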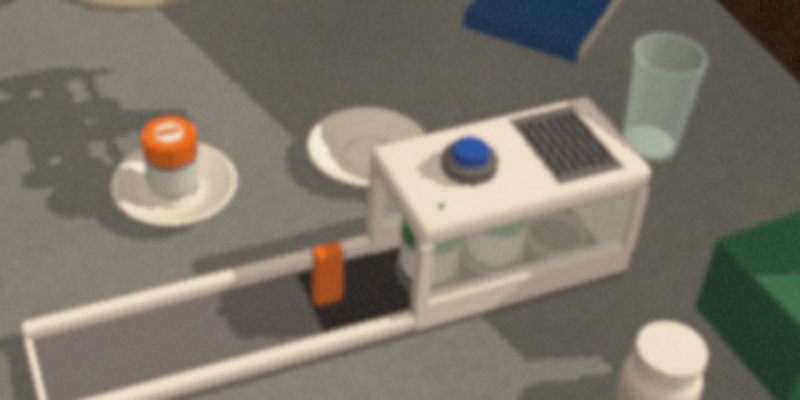

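The tray is home, with both green-capped capsules standing in its rings (450,250). The dried capsule stands in its saucer (170,160), the button is up (470,155), and the glass has not moved.

```bash
python3 -c "
from rig import bot
print(bot.job_done())"
```

```text
the job is handed in; nothing more can be done
None
```

I handed the job in at about 45 s; the interface gave no verdict. The one dried capsule is in a saucer's well, both damp capsules are in tray rings, the tray is home, and I then pressed the start button fully down and it sprang back.

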